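# Tip the check plate over the step onto the reading stage

## Robot

A 7-joint arm with a two-finger parallel gripper is mounted at the origin on the work surface. World frame = base frame: x ahead of the robot, y to its left, z up, the work surface at z = 0. Lengths are in m, angles in rad, forces in N, time in s.
With the tool pointing down it reaches from about 0.425 to 1.025 m from the base axis. Payload 3.6 kg.
Tool frame: the origin (TCP) lies at the very end of the fingers, on their centre line; the grasp point (between the pads) lies 19 mm behind it (env.pinch_z is the distance from the TCP to the grasp point, in m); z points along the fingers, y is the line along which they close (so a half turn about z gives the same grasp; the last joint's range is limited). The gripper opens to 85 mm and grips with 20 to 120 N. Pads are 22 mm wide; open, the fingers measure 114 mm over their backs; the gripper's body (76 mm by 85 mm) begins 54 mm behind the grasp point. The pads swing forward as they close: fully open they stand 13 mm farther back than shut.
Start: joints at [1.254, 0.591, 0.048, 1.609, -0.033, 0.943, -0.034], TCP at [0.161, -0.707, 0.231] pointing down, gripper open.
Joint ranges: [-2.69, 2.69], [-0.47, 2.24], [-1.27, 1.36], [0.19, 2.51], [-1.53, 4.68], [0.08, 2.07], [-3.09, 3.09]. Speed limits (rad/s): [2.57, 2.57, 3.14, 3.14, 3.14, 3.14, 3.14].

## Interface

Orientations are given as a 3x3 rotation matrix whose columns are the frame's x, y, z axes.
In Python, from bench import env gives the robot as it stands.
- The arm moves only by the tool send_rows, never from a script. Its argument "commands" is a list of rows, each a list of 7 numbers: the closure, from -1 (fully open) to 1 (shut), so that 0 is half open, then the shift along the tool's x, y, z in cm, then the turn, a rotation vector about the tool's x, y, z in degrees. In form: [[fingers, dx, dy, dz, rx, ry, rz], ...]. A call has 1 to 12 rows; each row is the pose to reach, as a shift and turn from the pose commanded when the call began, along the tool's axes at that moment; what a row does not reach only later rows make up. A row lasts 1/12 s, in which the tool goes at most 41.7 mm and 7.16 degrees, less where a joint would pass 70% of its speed; a pose out of reach is approached as far as the arm can. A call with a gripper value outside its range is refused whole. The fingers move at their own pace and stop on an object; "grip_force" is the grip in N (left out, the last holds). Time passes only in rows, so rows that repeat a pose let the fingers close. It gives the time, the measured TCP pose, the force, the opening and the grip force at its end, in the units of the state.
- env.get_obs(): the state, without advancing time (a new reading comes with each control period).
- env.capture(name): name is "side" or "top"; returns the picture (400x640x3 uint8, red, green, blue); there is no depth.
- env.camera_model(name): a dict with "vfov" (degrees; the focal length in pixels is half the picture's height over the tangent of half this angle, whatever the lens; pixels are square), "cx", "cy" (the principal point, pixels), "T" (4x4, takes a point from camera to world coordinates). Camera axes: x right, y down, z forward; pixel columns grow to the right and rows downward; lengths in m; the calibration is good to about 2 mm. A picture is of the moment at which its call begins. camera_model takes no time and is no camera call.
- env.sign_off(): hands the job in; it is judged then, once.
Trained networks look in the newest picture that a camera, given by its name, has taken for a name from the list of things; names that differ only in an ending like _2 or _b are one class to them, and where a whole thing is asked for, a point or a joint stands for the part that bears it (a point fixed in the world has none). Each returns a list of dicts, best first, with "conf" (0 to 1); they miss things now and then, are a little off and sometimes report something else, mostly with a low value. They report only what shows in the picture. A call takes as long as a camera call.
- env.masks_of(thing, camera): "mask" (400x640 bool, what is visible of it) and "extent" ([left, top, right, bottom] in pixels, round what is visible of it).
- env.place_of(thing, camera): "at" ([column, row] in pixels: a listed point, or the origin of a listed thing).
The state is a dict: "time_s": time; "q": joint angles; "joint_velocities": joint speeds; "tau": joint torques, N m; "tcp_pos": TCP position; "eef_rot": TCP orientation; "ft_force": force on the tool from outside, world axes, zero at the start; "torque": the same for the moment, N m; "opening": finger opening in m; "gripper_force": force on a finger pad.
Only numpy, scipy, OpenCV 4.12 (cv2) and the standard library are available. Lean on these libraries where they do the work, as an engineer would, in place of code of your own. Each camera call takes 0.05 s, during which the arm holds its last target. There are 200 camera calls.

## Task

The check plate lies on the bench, copper face up, in front of the low reading stage. Without picking it up, push it with the fingertips against the stage's front step until it tips up on edge and flips over onto the deck copper face down, then push it along the deck until its edge lies flush against the white housing and it covers the round window. Leave everything else where it stands, and finish clear of everything.

Things in the scene. Friction and masses are not known exactly. Their poses are not given: they have to be found in the camera images.
- plate_center (a point): centre of the check plate, 6 mm above its underside: a loose rigid flat plate of about 120 g, 12 mm thick: a black slab 64 (its x) by 90 (its y) by 7 mm with a copper-coloured face, on a black backing 54 by 80 by 5 mm (set in 5 mm all round). Its z axis points out of the copper face: up at the start, down when flipped. Its +x edge faces the step at the start
- plate: the same plate; origin at the centre of its black back (underside at the start), same axes. At the start it lies flat on the bench, yaw up to 17 deg off the stage's, centre 55 to 80 mm before the step, within 12 mm of the window's y. With its far edge against the step, a fingertip held low and pressing (about 10 N) on the near edge carries that edge up by friction as it rises
- plate_edge_a (a point): middle of the slab's 90 mm edge on the plate's -x side (32 mm from the centre, towards the robot at the start), half-way up the 7 mm slab; the slab's sides are square and run 5 to 12 mm above the bench at the start
- plate_edge_b (a point): middle of the slab's opposite 90 mm edge, on the plate's +x side (towards the step at the start), half-way up the slab. It meets the top edge of the step and turns about it as the plate tips up
- stage: the reading stage, fixed. Origin on the bench at the foot of the middle of its front step; x points level into the stage, away from the robot, y along the step, z up. The step is an upright face 8.5 mm high, 300 mm long, at x = 0. The flat grey deck, 8.5 mm above the bench, runs from there to x = 100 mm, where the white housing's upright face begins (28 mm above the deck, full length)
- window (a point): centre of the round green window, 40 mm across in a blue ring, flush in the deck: at x = 68 mm, y = 0 of the stage. A plate whose 90 mm edge touches the housing is centred at x = 68 mm
- cup: small plain steel sample cup, 30 mm wide, 30 mm tall, standing on the stage's deck near one end; origin at the centre of its underside; leave alone
- vial: small amber vial with black cap, 24 mm wide, 50 mm tall, standing on the bench beside the check plate; origin at the centre of its underside; leave alone
- jar: clear jar with blue lid, 60 mm wide, 75 mm tall, standing on the bench; origin under its centre; leave alone
- flask: amber bottle with white cap, 56 mm wide, 130 mm tall, standing on the bench; origin under its centre; leave alone
- beaker: clear glass beaker, 60 mm wide, 75 mm tall, standing on the bench; origin under its centre; leave alone
- spare: square brass block 50 x 50 x 12 mm lying on the bench; origin at the centre of its underside; leave alone

How it is judged:
On the way:
1. the check plate stands tipped up on its edge at the step (angle between plate_center's own z axis and vertical between 1.1 and 2 rad and x of plate_center in the frame of stage between -0.04 and 0.035 m).
At the end, for the whole second after the job is handed in: The check plate lies flat on the deck, copper face down (within 0.1 rad), its edge against the housing (centre within 4 mm of the flush place, squared within 0.09 rad), covering the window (centre within 24 mm of it along the step), at rest; nothing else disturbed (x of plate_center in the frame of stage between 0.064 and 0.072 m and y of plate_center in the frame of stage between -0.024 and 0.024 m and z of plate_center in the frame of stage below 0.0175 m and angle between plate_center's own z axis and vertical above 3.04 rad and angle between the x axis of plate_center and the x axis of stage, either way round below 0.09 rad and linear speed of plate below 0.02 m/s); the robot touches nothing.
It fails at once if the check plate is picked up: its centre more than 55 mm above the bench, or both its long edges more than 35 mm above it (height (world z) of plate_center above 0.055 m or height (world z) of each of plate_edge_a, plate_edge_b above 0.035 m).
It fails at once if a bystander is moved by more than 15 mm or tipped over (distance of any of cup, vial, jar, flask, beaker, spare from where it was at the start of the episode above 0.015 m or angle between any of cup, vial, jar, flask, beaker, spare's own z axis and vertical above 0.4 rad).
It also fails if it takes over 48 s, if anything falls off the work surface, if the arm or the gripper's body presses on something with over 40 N, if the wrist force passes 120 N, or if a joint passes its speed limit or range.

## Working session

There is one attempt and no reset: what is moved stays moved. The work goes in short steps, Python scripts to look and compute and a tool call to move; the robot and the scene stay as the last step left them, time stands still between calls to the robot, and variables do not carry over. Pictures are saved under pics/ and viewed, at most 10 in all, crops included, and the job is handed in when it is done.

Besides the shell and the picture viewer there is one more tool, called after "Emit:" by a JSON object that holds its "api" and its "payload". send_rows: Moves the arm, as the interface text tells. Its arguments: {"type":"object","properties":{"commands":{"type":"array"},"grip_force":{"type":"number"}},"required":["commands"]}

```bash
mkdir -p pics; ls
cat > h.py <<'E'
import numpy as np,cv2
from bench import env
def ray(cam,px):
    m=env.camera_model(cam);T=np.array(m["T"]);f=200/np.tan(np.radians(m["vfov"])/2)
    d=np.array([(px[0]-m["cx"])/f,(px[1]-m["cy"])/f,1.]);return T[:3,3],T[:3,:3]@d
def onz(cam,px,z):
    o,d=ray(cam,px);return o+d*(z-o[2])/d[2]
def proj(cam,p):
    m=env.camera_model(cam);T=np.array(m["T"]);f=200/np.tan(np.radians(m["vfov"])/2)
    c=T[:3,:3].T@(np.asarray(p)-T[:3,3]);return np.array([m["cx"]+f*c[0]/c[2],m["cy"]+f*c[1]/c[2]])
def snap(cam,name):
    im=env.capture(cam);cv2.imwrite(f"pics/{name}.png",im[:,:,::-1]);return im
E
python3 - <<'E'
from h import *
np.set_printoptions(precision=4,suppress=True)
a=snap("top","t0");b=snap("side","s0")
for c in("top","side"):
    m=env.camera_model(c);print(c,m)
Z=dict(plate_center=.006,plate_edge_a=.0085,plate_edge_b=.0085,stage=0,window=.0085,cup=.0085,vial=0,jar=0,flask=0,beaker=0,spare=0)
for n,z in Z.items():
    for c in("top","side"):
        r=env.place_of(n,c)[:2]
        print(n,c,[(np.round(x["at"],1),round(x["conf"],2),onz(c,x["at"],z)) for x in r])
o=env.get_obs();print(o["time_s"],o["tcp_pos"],o["eef_rot"],o["opening"])
E
```

```text
pics
top {'vfov': 44.23017186575766, 'cx': 327.87273226667736, 'cy': 202.2429265594673, 'T': array([[ 0.0111, -0.994 ,  0.1087,  0.4092],
       [-0.9999, -0.0099,  0.0118, -0.0155],
       [-0.0106, -0.1088, -0.994 ,  1.368 ],
       [ 0.    ,  0.    ,  0.    ,  1.    ]])}
side {'vfov': 56.57592358400388, 'cx': 318.03561274418405, 'cy': 202.42473309111082, 'T': array([[-0.9325, -0.2108,  0.2933,  0.3005],
       [-0.3611,  0.5706, -0.7376,  0.6609],
       [-0.0119, -0.7937, -0.6082,  0.5677],
       [ 0.    ,  0.    ,  0.    ,  1.    ]])}
plate_center top [(array([302.2, 222.5]), 0.7, array([0.5009, 0.0712, 0.006 ])), (array([298.6, 201.8]), 0.18, array([0.5585, 0.0822, 0.006 ]))]
plate_center side [(array([335.9, 229.2]), 0.55, array([0.4973, 0.0588, 0.006 ]))]
plate_edge_a top [(array([300.7, 212.6]), 0.82, array([0.5282, 0.0756, 0.0085])), (array([302. , 203.6]), 0.62, array([0.5533, 0.0724, 0.0085]))]
plate_edge_a side [(array([322.1, 229.4]), 0.87, array([0.5254, 0.073 , 0.0085])), (array([349.4, 230.2]), 0.71, array([0.4669, 0.0541, 0.0085]))]
plate_edge_b top [(array([300.7,
[... 1041 characters left out ...]
.4666, 0.0637, 0.    ]))]
jar side [(array([306.3, 361.7]), 0.97, array([0.4397, 0.3725, 0.    ]))]
flask top [(array([482.3, 158.5]), 0.61, array([ 0.6869, -0.4325,  0.    ])), (array([305.2, 225.7]), 0.34, array([0.4925, 0.063 , 0.    ]))]
flask side [(array([333.3, 128.9]), 0.96, array([ 0.6735, -0.4267,  0.    ]))]
beaker top [(array([183.8, 160.9]), 0.68, array([0.6725, 0.4099, 0.    ]))]
beaker side []
spare top [(array([478.5, 251.5]), 0.62, array([ 0.4263, -0.4161,  0.    ]))]
spare side [(array([408.1, 144.2]), 0.54, array([ 0.4176, -0.4057,  0.    ]))]
1.2 [ 0.1609 -0.7069  0.2313] [[ 0.9751  0.222  -0.    ]
 [ 0.222  -0.9751  0.    ]
 [-0.     -0.     -1.    ]] 0.08517713888346384
```

Run:
```python
import cv2
a=cv2.imread("pics/t0.png")[140:290,170:370];b=cv2.imread("pics/s0.png")[160:300,210:410]
cv2.imwrite("pics/c0.png",cv2.resize(a,None,fx=4,fy=4,interpolation=2)[:600])
cv2.imwrite("pics/c1.png",cv2.resize(b,None,fx=4,fy=4,interpolation=2))
```

```text
(no output)
```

View pics/c0.png

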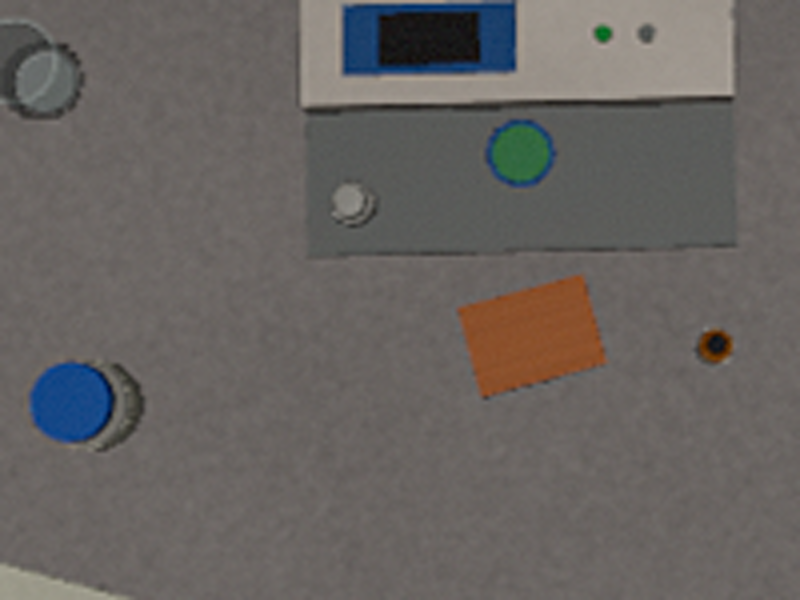

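View pics/c1.png

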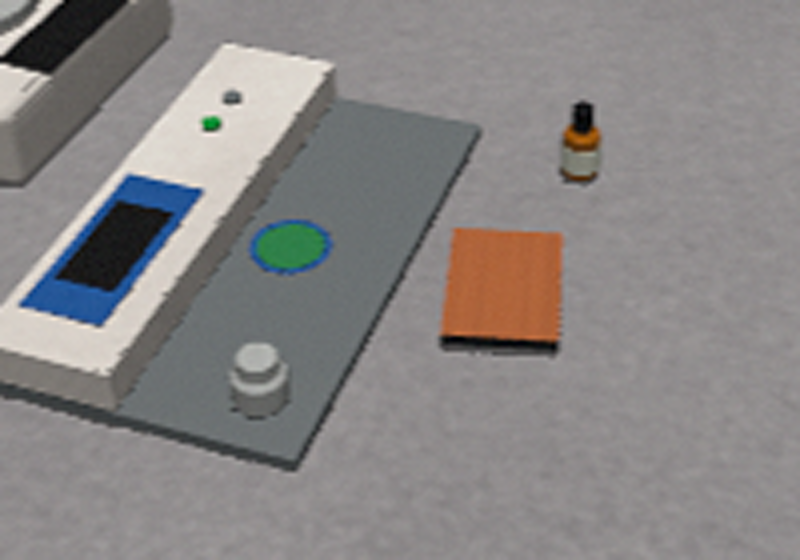

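The crops show the copper plate (top centre about (303,224)), yawed roughly 13° from the stage. The window is at (300,178) and the front step runs (247,204)–(354,201.5). The vial is at (349,226), clear to the right, and the cup is at (257,191) on the left of the deck. Next I fit these in world coordinates.

```bash
cat >> h.py <<'E'
from scipy.optimize import least_squares
def copper(im):
    h=cv2.cvtColor(im,cv2.COLOR_RGB2HSV);m=((h[...,0]<14)&(h[...,1]>130)&(h[...,2]>60)).astype(np.uint8)
    n,l,s,c=cv2.connectedComponentsWithStats(m);k=1+np.argmax(s[1:,4]);return (l==k),s[k]
E
python3 - <<'E'
from h import *
np.set_printoptions(precision=4,suppress=True)
for c,n in(("top","t0"),("side","s0")):
    im=cv2.imread(f"pics/{n}.png")[:,:,::-1].copy()
    m,s=copper(im)
    # rectify mask boundary to z=.012 plane
    cs,_=cv2.findContours(cv2.resize(m.astype(np.uint8)*255,None,fx=4,fy=4,interpolation=cv2.INTER_LINEAR).__gt__(127).astype(np.uint8),cv2.RETR_EXTERNAL,cv2.CHAIN_APPROX_NONE)
    k=max(cs,key=len)[:,0]/4.-.375
    P=np.array([onz(c,p,.012)[:2] for p in k])
    r=cv2.minAreaRect((P*1000).astype(np.float32));print(c,s,r)
for q in [(247.2,204.2),(354,201.5),(245.6,166.8),(353.5,164.2)]: print(onz("top",q,.0085))
for q in [(480/4+210,130/4+160),(297/4+210,465/4+160)]: print(onz("side",q,.0085))
for q in [(335/4+210,99/4+160),(117/4+210,402/4+160)]: print("hous",onz("side",q,.0085))
# window ring by green
for c,n in(("top","t0"),("side","s0")):
    im=cv2.imread(f"pics/{n}.png");h=cv2.cvtColor(im,cv2.COLOR_BGR2HSV)
    m=((h[...,0]>45)&(h[...,0]<85)&(h[...,1]>100)).astype(np.uint8)
    N,l,s,ce=cv2.connectedComponentsWithStats(m);k=1+np.argmax(s[1:,4]);print(c,ce[k],onz(c,ce[k],.0085))
E
```

```text
top [285 209  36  30 732] ((497.9756774902344, 69.8025131225586), (65.04840850830078, 90.89567565917969), 15.858654022216797)
side [321 217  29  29 752] ((494.9376220703125, 68.85018920898438), (63.78473663330078, 92.97308349609375), 16.005212783813477)
[0.5501 0.225  0.0085]
[ 0.5606 -0.072   0.0085]
[0.6556 0.2325 0.0085]
[ 0.6657 -0.07    0.0085]
[ 0.5566 -0.0668  0.0085]
[0.5464 0.2285 0.0085]
hous [ 0.6581 -0.0666  0.0085]
hous [0.6516 0.2227 0.0085]
top [299.6846 177.9262] [0.6254 0.0801 0.0085]
side [282.2168 221.1608] [0.6225 0.0784 0.0085]
```

```bash
cat >> h.py <<'E'
S0=np.array([.555,.077]);SY=np.radians(2.0)
def s2w(x,y): return S0+np.array([np.cos(SY)*x-np.sin(SY)*y,np.sin(SY)*x+np.cos(SY)*y])
def w2s(p): d=np.asarray(p)[:2]-S0;return np.array([np.cos(SY)*d[0]+np.sin(SY)*d[1],-np.sin(SY)*d[0]+np.cos(SY)*d[1]])
def rows(wps,tilt=0):
    """wps: (world x,y,z,yawdeg[,pitchdeg]) -> tool rows from present pose"""
    from scipy.spatial.transform import Rotation as Ro
    o=env.get_obs();R=np.array(o["eef_rot"]);p=np.array(o["tcp_pos"])
    for w in wps:
        d=R.T@(np.array(w[:3])-p)*100
        Rt=Ro.from_euler("z",w[3],degrees=True).as_matrix()@np.diag([1,-1,-1.])
        if len(w)>4: Rt=Rt@Ro.from_euler("y",w[4],degrees=True).as_matrix()
        print(np.round(d,2),np.round(Ro.from_matrix(R.T@Rt).as_rotvec(degrees=True),1))
E
python3 -c "
from h import *
rows([(.45,-.3,.2,15.9),(.4436,.0542,.15,15.9),(.4436,.0542,.0025,15.9)])"
```

```text
[ 37.22 -33.26   3.13] [-0.   0.  -3.1]
[ 44.46 -67.94   8.13] [-0.   0.  -3.1]
[ 44.46 -67.94  22.88] [-0.   0.  -3.1]
```

Emit:
{"api": "send_rows", "payload": {"commands": [[0.4, 37.2, -33.3, 3.1, 0, 0, -3.1], [0.4, 37.2, -33.3, 3.1, 0, 0, -3.1], [0.4, 37.2, -33.3, 3.1, 0, 0, -3.1], [0.4, 37.2, -33.3, 3.1, 0, 0, -3.1], [0.4, 37.2, -33.3, 3.1, 0, 0, -3.1], [0.4, 37.2, -33.3, 3.1, 0, 0, -3.1], [0.4, 37.2, -33.3, 3.1, 0, 0, -3.1], [0.4, 37.2, -33.3, 3.1, 0, 0, -3.1], [0.4, 37.2, -33.3, 3.1, 0, 0, -3.1], [0.4, 37.2, -33.3, 3.1, 0, 0, -3.1], [0.4, 37.2, -33.3, 3.1, 0, 0, -3.1], [0.4, 37.2, -33.3, 3.1, 0, 0, -3.1]]}}

```text
time_s: 2.2
tcp_pos: [0.4506, -0.2983, 0.2006]
eef_rot: [[0.962, 0.274, 0.001], [0.274, -0.962, -0.0], [0.001, 0.001, -1.0]]
ft_force: [1.0, 0.1, 0.6]
opening: 0.0255
gripper_force: 0.0
```

```bash
python3 -c "
from h import *
o=env.get_obs();print(o['time_s'],o['tcp_pos'],o['opening'])
rows([(.4436,.0542,.08,15.9),(.4436,.0542,.0025,15.9)])"
```

```text
2.2 [ 0.45064745 -0.29825403  0.20058475] 0.025464940115045825
[  8.98 -34.1   12.04] [ 0. -0.  0.]
[  8.97 -34.1   19.79] [ 0. -0.  0.]
```

Emit:
{"api": "send_rows", "payload": {"commands": [[0.4, 9.0, -34.1, 12, 0, 0, 0], [0.4, 9.0, -34.1, 12, 0, 0, 0], [0.4, 9.0, -34.1, 12, 0, 0, 0], [0.4, 9.0, -34.1, 12, 0, 0, 0], [0.4, 9.0, -34.1, 12, 0, 0, 0], [0.4, 9.0, -34.1, 12, 0, 0, 0], [0.4, 9.0, -34.1, 12, 0, 0, 0], [0.4, 9.0, -34.1, 12, 0, 0, 0], [0.4, 9.0, -34.1, 12, 0, 0, 0], [0.4, 9.0, -34.1, 15, 0, 0, 0], [0.4, 9.0, -34.1, 17.5, 0, 0, 0], [0.4, 9.0, -34.1, 17.5, 0, 0, 0]]}}

```text
time_s: 3.2
tcp_pos: [0.4412, 0.0541, 0.0222]
eef_rot: [[0.961, 0.277, -0.005], [0.277, -0.961, -0.001], [-0.005, -0.001, -1.0]]
ft_force: [0.3, -0.9, 0.4]
opening: 0.0257
gripper_force: 0.0
```

```bash
python3 -c "
from h import *
snap('side','s1');o=env.get_obs();print(o['time_s'],o['tcp_pos'],o['opening'],w2s(o['tcp_pos']))
p=proj('side',o['tcp_pos']);print(p)
im=cv2.imread('pics/s1.png')[120:320,210:460];cv2.imwrite('pics/s1c.png',cv2.resize(im,None,fx=3,fy=3,interpolation=2))
rows([(.4436,.0542,.0025,15.9)])"
```

```text
3.25 [0.44155465 0.0530965  0.02386288] 0.025174118084731367 [-0.11421046 -0.01992975]
[360.79656481 227.37121321]
[ 0.24 -0.05  2.14] [-0.   0.2  0.1]
```

View pics/s1c.png

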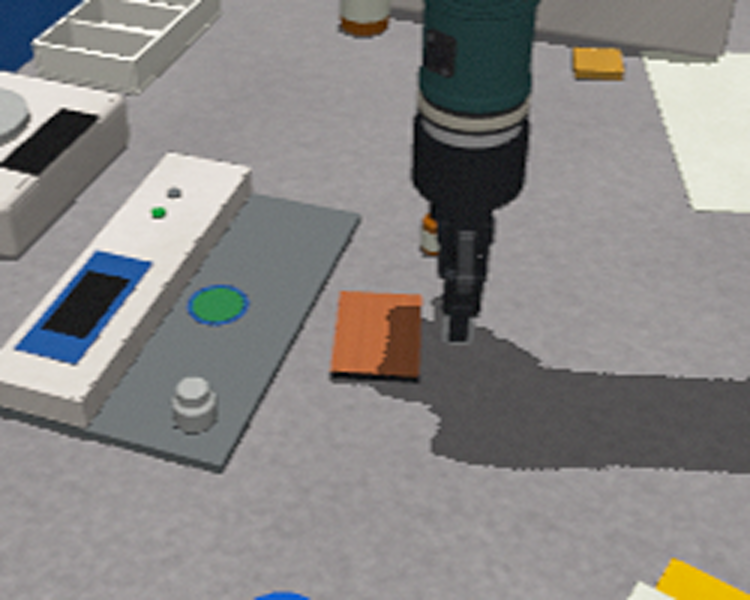

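The picture shows the fingertips behind the plate's near edge (crop about (458,335)), with the plate undisturbed.

```bash
python3 -c "
from h import *
a=s2w(-.078,-.006);b=s2w(-.074,-.006);print(a,b)
rows([(.4436,.0542,.0025,15.9),(.4551,.0575,.0025,15.9),(*a,.0025,2),(*b,.0025,2)])"
```

```text
[0.47725691 0.06828149] [0.48125448 0.06842109]
[ 0.24 -0.05  2.14] [-0.   0.2  0.1]
[ 1.43 -0.05  2.13] [-0.   0.2  0.1]
[ 3.86 -0.48  2.12] [ 0.   0.2 14. ]
[ 4.25 -0.38  2.12] [ 0.   0.2 14. ]
```

Emit:
{"api": "send_rows", "payload": {"commands": [[0.4, 0.2, -0.05, 1.2, 0, 0.2, 0], [0.4, 0.2, -0.05, 2.1, 0, 0.2, 0], [0.4, 0.5, -0.05, 2.1, 0, 0.2, 0], [0.4, 0.9, -0.05, 2.1, 0, 0.2, 0], [0.4, 1.4, -0.05, 2.1, 0, 0.2, 0], [0.4, 1.9, -0.15, 2.1, 0, 0.2, 2.5], [0.4, 2.4, -0.22, 2.1, 0, 0.2, 5], [0.4, 2.9, -0.3, 2.1, 0, 0.2, 8], [0.4, 3.3, -0.4, 2.1, 0, 0.2, 11], [0.4, 3.7, -0.45, 2.1, 0, 0.2, 14], [0.4, 3.9, -0.48, 2.1, 0, 0.2, 14], [0.4, 3.9, -0.48, 2.1, 0, 0.2, 14]]}}

```text
time_s: 4.25
tcp_pos: [0.4798, 0.0686, 0.0046]
eef_rot: [[0.999, 0.034, 0.005], [0.034, -0.999, 0.001], [0.005, -0.001, -1.0]]
ft_force: [-1.2, -0.2, -0.2]
opening: 0.0254
gripper_force: 0.0
```

```bash
cat > look.py <<'E'
import sys
from h import *
n=sys.argv[1]
np.set_printoptions(precision=4,suppress=True)
for c in("top","side"):
    im=snap(c,n+c[0]);m,s=copper(im)
    k,_=cv2.findContours(m.astype(np.uint8),0,cv2.CHAIN_APPROX_NONE)
    k=max(k,key=len)[:,0]
    P=np.array([onz(c,p,.012)[:2] for p in k]);r=cv2.minAreaRect((P*1000).astype(np.float32))
    print(c,s,[np.round(x,1) for x in r],w2s(np.array(r[0])/1000))
    for t in("plate_center","plate_edge_a"): print(t,[(np.round(x["at"],1),round(x["conf"],2),w2s(onz(c,x["at"],.0085))) for x in env.place_of(t,c)[:2]])
o=env.get_obs();print(o["time_s"],o["tcp_pos"],w2s(o["tcp_pos"]),o["ft_force"],o["opening"])
E
python3 look.py a
```

```text
top [311 203   8  21 109] [array([528.3,  32.8]), array([58.5, 18.3]), np.float64(13.3)] [-0.0283 -0.0432]
plate_center [(array([304.1, 213.7]), 0.56, array([-0.0301, -0.0098])), (array([301.6, 231.2]), 0.19, array([-0.0785, -0.002 ]))]
plate_edge_a [(array([302.2, 203.8]), 0.6, array([-0.0024, -0.005 ])), (array([303.9, 224.8]), 0.5, array([-0.0609, -0.0087]))]
side [305 214  31  31 614] [array([520.2,  70.5]), array([64.5, 89.7]), np.float64(2.1)] [-0.035  -0.0053]
plate_center [(array([325.3, 229.1]), 0.78, array([-0.0362, -0.0062]))]
plate_edge_a [(array([313.5, 227.4]), 0.66, array([-0.0089, -0.0032])), (array([337.7, 233.5]), 0.6, array([-0.0671, -0.0009]))]
4.55 [0.4788 0.068  0.0044] [-0.0765 -0.0064] [-0.5028 -0.6055  0.0069] 0.026076398892282627
```

Emit:
{"api": "send_rows", "payload": {"commands": [[0.4, 0.0, 0, 0.2, 0, 0, 0], [0.4, 0.2, 0, 0.2, 0, 0, 0], [0.4, 0.4, 0, 0.2, 0, 0, 0], [0.4, 0.6, 0, 0.2, 0, 0, 0], [0.4, 0.8, 0, 0.2, 0, 0, 0], [0.4, 0.8, 0, 0.2, 0, 0, 0]]}}

```text
time_s: 5.05
tcp_pos: [0.4823, 0.068, 0.002]
eef_rot: [[0.999, 0.034, -0.006], [0.034, -0.999, -0.0], [-0.006, 0.0, -1.0]]
ft_force: [-6.3, -0.1, 4.7]
opening: 0.0256
gripper_force: 2.9
```

Emit:
{"api": "send_rows", "payload": {"commands": [[0.4, 0.1, 0, 0, 0, 0, 0], [0.4, 0.2, 0, 0, 0, 0, 0], [0.4, 0.2, 0, -0.25, 0, 0, 0], [0.4, 0.22, 0, -0.5, 0, 0, 0], [0.4, 0.25, 0, -0.8, 0, 0, 0], [0.4, 0.3, 0, -1.1, 0, 0, 0], [0.4, 0.36, 0, -1.4, 0, 0, 0], [0.4, 0.42, 0, -1.66, 0, 0, 0], [0.4, 0.5, 0, -1.93, 0, 0, 0], [0.4, 0.59, 0, -2.2, 0, 0, 0]]}}

```text
time_s: 5.88
tcp_pos: [0.4855, 0.068, 0.0235]
eef_rot: [[0.999, 0.034, -0.01], [0.034, -0.999, -0.001], [-0.01, 0.001, -1.0]]
ft_force: [-8.6, -0.7, 1.6]
opening: 0.0259
gripper_force: 4.0
```

```bash
python3 look.py b; python3 -c "
import cv2
im=cv2.imread('pics/bs.png')[150:290,240:420];cv2.imwrite('pics/bsc.png',cv2.resize(im,None,fx=4,fy=4,interpolation=2))"
```

```text
top [313 202   5  19  70] [array([532.8,  35.9]), array([50. , 11.1]), np.float64(0.8)] [-0.0236 -0.0403]
plate_center [(array([301.2, 211.2]), 0.59, array([-0.023 , -0.0019]))]
plate_edge_a [(array([302.2, 201.3]), 0.6, array([ 0.0046, -0.0052])), (array([302. , 225.9]), 0.58, array([-0.0638, -0.0034]))]
side [304 213  29  25 496] [array([529.1,  65.5]), array([52.7, 95.2]), np.float64(1.9)] [-0.0263 -0.0105]
plate_center [(array([323.9, 227.9]), 0.97, array([-0.0319, -0.0091])), (array([310.6, 227.3]), 0.67, array([-0.0026, -0.0015]))]
plate_edge_a [(array([312.1, 228.2]), 0.74, array([-0.0068,  0.0003])), (array([275.7, 256. ]), 0.57, array([0.0355, 0.1066]))]
6.1833 [0.4855 0.068  0.0235] [-0.0698 -0.0065] [-7.8894 -0.0296  1.9937] 0.0255447571267167
```

View pics/bsc.png

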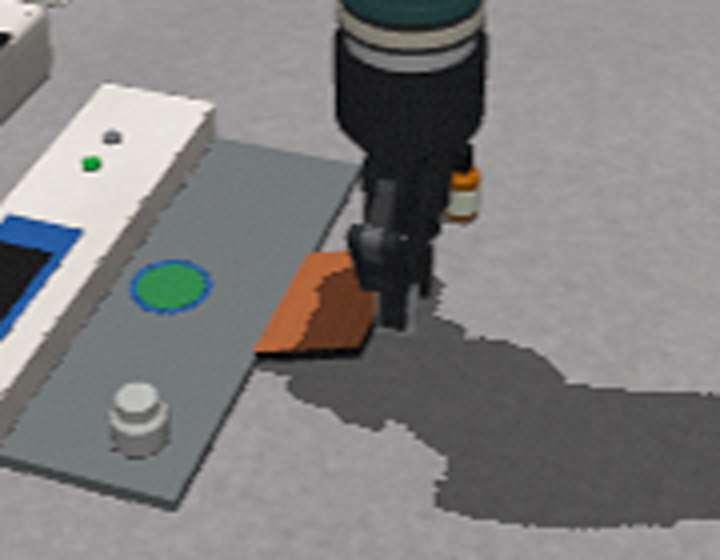

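The plate is tilted about 20° with its far edge caught on the step, and the fingertips hold the near edge at crop (390,315). I continue along the arc.

Emit:
{"api": "send_rows", "payload": {"commands": [[0.4, 0.1, 0, -0.26, 0, 0, 0], [0.4, 0.21, 0, -0.52, 0, 0, 0], [0.4, 0.33, 0, -0.76, 0, 0, 0], [0.4, 0.47, 0, -1.0, 0, 0, 0], [0.4, 0.6, 0, -1.24, 0, 0, 0], [0.4, 0.77, 0, -1.46, 0, 0, 0], [0.4, 0.93, 0, -1.68, 0, 0, 0], [0.4, 1.1, 0, -1.9, 0, 0, 0], [0.4, 1.3, 0, -2.1, 0, 0, 0], [0.4, 1.49, 0, -2.3, 0, 0, 0], [0.4, 1.7, 0, -2.48, 0, 0, 0], [0.4, 1.9, 0, -2.65, 0, 0, 0]]}}

```text
time_s: 7.18
tcp_pos: [0.5083, 0.0689, 0.0508]
eef_rot: [[0.999, 0.034, -0.003], [0.034, -0.999, -0.0], [-0.003, 0.0, -1.0]]
ft_force: [-6.4, -0.2, 6.8]
opening: 0.0261
gripper_force: 4.4
```

Emit:
{"api": "send_rows", "payload": {"commands": [[0.4, 0.22, 0, -0.17, 0, 0, 0], [0.4, 0.44, 0, -0.33, 0, 0, 0], [0.4, 0.67, 0, -0.48, 0, 0, 0], [0.4, 0.9, 0, -0.61, 0, 0, 0], [0.4, 1.15, 0, -0.73, 0, 0, 0], [0.4, 1.4, 0, -0.84, 0, 0, 0], [0.4, 1.65, 0, -0.93, 0, 0, 0], [0.4, 1.9, 0, -1.0, 0, 0, 0], [0.4, 2.1, 0, -1.05, 0, 0, 0], [0.4, 2.3, 0, -1.05, 0, 0, 0], [0.4, 2.5, 0, -1.05, 0, 0, 0]]}}

```text
time_s: 8.1
tcp_pos: [0.5384, 0.0699, 0.0644]
eef_rot: [[0.999, 0.033, 0.007], [0.033, -0.999, 0.001], [0.007, -0.001, -1.0]]
ft_force: [-4.6, 0.1, 26.8]
opening: 0.0257
gripper_force: 11.4
```

```bash
python3 -c "
from h import *
im=snap('side','c')[150:290,240:420,::-1];o=env.get_obs();print(o['time_s'],o['tcp_pos'],w2s(o['tcp_pos']),o['ft_force'])
cv2.imwrite('pics/cc.png',cv2.resize(im,None,fx=4,fy=4,interpolation=2))"
```

```text
8.15 [0.53979839 0.06995467 0.06449456] [-0.01543823 -0.00651051] [-1.86157108 -1.07187744 15.77635975]
```

View pics/cc.png

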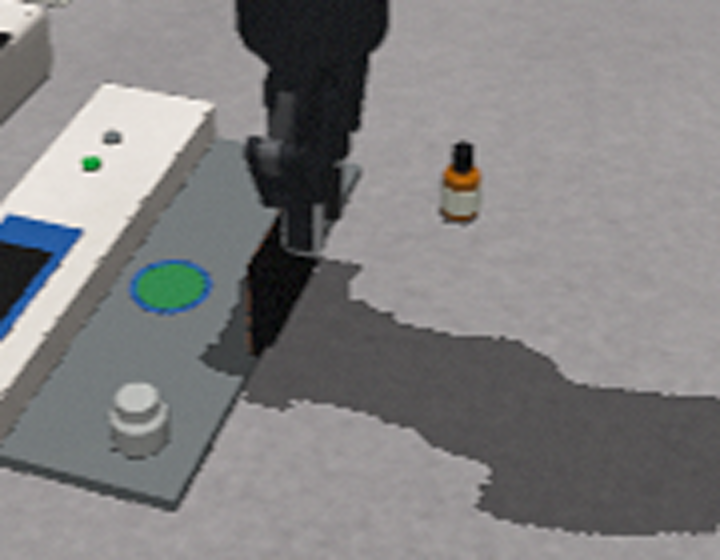

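```bash
python3 -c "
from h import *
c=lambda p:np.round((proj('side',p)-[240,150])*4)
for y in(.039,-.006,-.051):
  for x in(0,.004):
    for z in(0,.0085,.064,.0725): print(x,y,z,c([*s2w(x,y),z]))
for z in (.0645,.066):
  for y in(.02,-.006,-.03):print('tip',y,c([*s2w(-.0044,y),z]),c([*s2w(-.0264,y),z]))"
```

```text
0 0.039 0 [253. 366.]
0 0.039 0.0085 [253. 355.]
0 0.039 0.064 [249. 277.]
0 0.039 0.0725 [248. 265.]
0.004 0.039 0 [247. 364.]
0.004 0.039 0.0085 [246. 353.]
0.004 0.039 0.064 [242. 276.]
0.004 0.039 0.0725 [241. 263.]
0 -0.006 0 [281. 314.]
0 -0.006 0.0085 [281. 303.]
0 -0.006 0.064 [278. 227.]
0 -0.006 0.0725 [278. 215.]
0.004 -0.006 0 [275. 313.]
0.004 -0.006 0.0085 [274. 302.]
0.004 -0.006 0.064 [272. 226.]
0.004 -0.006 0.0725 [271. 213.]
0 -0.051 0 [307. 267.]
0 -0.051 0.0085 [307. 256.]
0 -0.051 0.064 [306. 181.]
0 -0.051 0.0725 [305. 169.]
0.004 -0.051 0 [301. 266.]
0.004 -0.051 0.0085 [301. 255.]
0.004 -0.051 0.064 [299. 180.]
0.004 -0.051 0.0725 [299. 167.]
tip 0.02 [269. 256.] [308. 265.]
tip -0.006 [286. 228.] [324. 236.]
tip -0.03 [301. 203.] [338. 210.]
tip 0.02 [269. 254.] [308. 262.]
tip -0.006 [286. 226.] [324. 233.]
tip -0.03 [301. 201.] [338. 208.]
```

The plate stands on edge at the step: its bottom corner at crop (258,355) and top at about (248,265) fit an upright plate on the step edge. I nudge it past balance.

Emit:
{"api": "send_rows", "payload": {"commands": [[0.4, 0.1, 0, -0.2, 0, 0, 0], [0.4, 0.2, 0, -0.3, 0, 0, 0], [0.4, 0.4, 0, -0.3, 0, 0, 0], [0.4, 0.6, 0, -0.3, 0, 0, 0], [0.4, 0.8, 0, -0.3, 0, 0, 0], [0.4, 1.0, 0, -0.3, 0, 0, 0], [0.4, 1.2, 0, -0.3, 0, 0, 0], [0.4, 1.4, 0, -0.3, 0, 0, 0], [0.4, 1.6, 0, -0.3, 0, 0, 0], [0.4, 1.8, 0, -0.3, 0, 0, 0]]}}

```text
time_s: 8.98
tcp_pos: [0.5544, 0.0706, 0.0643]
eef_rot: [[0.999, 0.034, 0.003], [0.034, -0.999, 0.0], [0.003, -0.0, -1.0]]
ft_force: [0.3, 0.5, -0.6]
opening: 0.0257
gripper_force: 0.0
```

```bash
python3 -c "
from h import *
im=snap('side','d')[150:290,240:420,::-1];o=env.get_obs();print(o['time_s'],o['tcp_pos'],w2s(o['tcp_pos']),o['ft_force'])
cv2.imwrite('pics/dc.png',cv2.resize(im,None,fx=4,fy=4,interpolation=2))"
```

```text
9.0333 [0.55508293 0.07062848 0.06436006] [-0.00013948 -0.00637053] [ 0.12359762  0.38250876 -0.06603914]
```

View pics/dc.png

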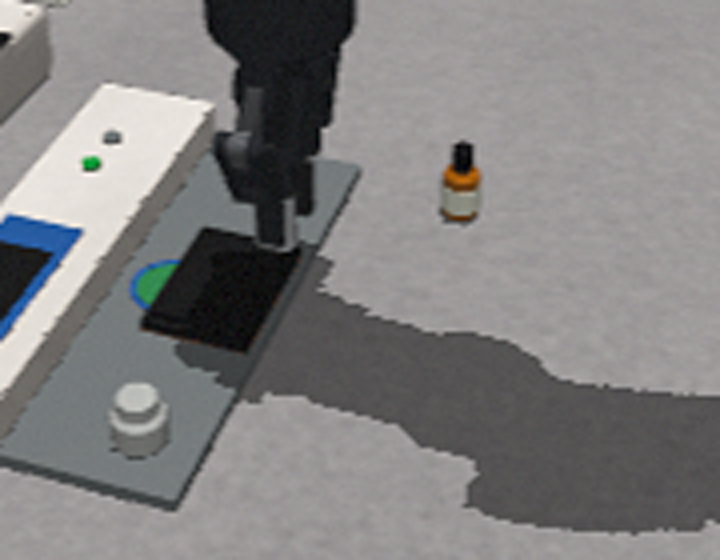

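The plate now lies flat on the deck, black back up, with its near edge along the step (crop (248,350) to (300,250)). I back off, lower, then push.

Emit:
{"api": "send_rows", "payload": {"commands": [[0.4, -1.5, 0, 0, 0, 0, 0], [0.4, -3, 0, 0, 0, 0, 0], [0.4, -3, 0, 0, 0, 0, 0], [0.4, -3, 0, 2, 0, 0, 0], [0.4, -3, 0, 4, 0, 0, 0], [0.4, -3, 0, 5.1, 0, 0, 0], [0.4, -3, 0, 5.2, 0, 0, 0], [0.4, -3, 0, 5.2, 0, 0, 0]]}}

```text
time_s: 9.7
tcp_pos: [0.5246, 0.0695, 0.0119]
eef_rot: [[0.999, 0.033, 0.002], [0.033, -0.999, 0.0], [0.002, -0.0, -1.0]]
ft_force: [-0.5, 1.0, 0.1]
opening: 0.0257
gripper_force: 0.0
```

```bash
python3 -c "
from h import *
for c in('top','side'):
  snap(c,'e'+c[0])
  for z,t in((.0145,'plate_center'),(.012,'plate_edge_a')): print(c,t,[(np.round(x['at'],1),round(x['conf'],2),np.round(w2s(onz(c,x['at'],z)),4)) for x in env.place_of(t,c)[:3]])
  r=env.masks_of('plate',c)
  if r:
    k,_=cv2.findContours(r[0]['mask'].astype(np.uint8),0,cv2.CHAIN_APPROX_NONE);k=max(k,key=len)[:,0]
    R=cv2.minAreaRect((np.array([onz(c,p,.0155)[:2] for p in k])*1000).astype(np.float32));print(R,w2s(np.array(R[0])/1000))
o=env.get_obs();print(o['time_s'],o['tcp_pos'],w2s(o['tcp_pos']),o['ft_force'])"
```

```text
top plate_center [(array([301.4, 186.9]), 0.71, array([ 0.0442, -0.004 ]))]
top plate_edge_a [(array([182.8, 161.7]), 0.63, array([0.1244, 0.3277])), (array([300.8, 178.2]), 0.56, array([ 0.0691, -0.0026])), (array([301. , 201.9]), 0.52, array([ 0.0026, -0.002 ]))]
((594.7664184570312, 75.58187866210938), (58.778282165527344, 89.2652587890625), 0.5373270511627197) [ 0.0396927  -0.00280509]
side plate_center [(array([294.3, 219.7]), 0.82, array([ 0.0398, -0.0082])), (array([273.7, 257.7]), 0.71, array([0.0345, 0.1175])), (array([309.4, 224.8]), 0.38, array([ 0.0005, -0.0023]))]
side plate_edge_a [(array([280.4, 214.9]), 0.97, array([ 0.0789, -0.0168])), (array([308.5, 221.3]), 0.96, array([ 0.0078, -0.0159]))]
((590.2716064453125, 73.6981201171875), (66.38189697265625, 101.48445129394531), 3.926710605621338) [ 0.03513489 -0.00453083]
10.1 [0.52493353 0.06968636 0.01299763] [-0.0303034  -0.00625988] [-0.1926182  -0.24368352  0.9160092 ]
```

Emit:
{"api": "send_rows", "payload": {"commands": [[0.4, 0.5, 0, 0.1, 0, 0, 0], [0.4, 1.0, 0, 0.1, 0, 0, 0], [0.4, 1.5, 0, 0.1, 0, 0, 0], [0.4, 2.0, 0, 0.1, 0, 0, 0], [0.4, 2.5, 0, 0.1, 0, 0, 0], [0.4, 3.0, 0, 0.1, 0, 0, 0], [0.4, 3.5, 0, 0.1, 0, 0, 0], [0.4, 4.0, 0, 0.1, 0, 0, 0], [0.4, 4.5, 0, 0.1, 0, 0, 0], [0.4, 4.9, 0, 0.1, 0, 0, 0], [0.4, 5.2, 0, 0.1, 0, 0, 0], [0.4, 5.2, 0, 0.1, 0, 0, 0]]}}

```text
time_s: 11.1
tcp_pos: [0.578, 0.0714, 0.0117]
eef_rot: [[0.999, 0.033, 0.005], [0.033, -0.999, 0.001], [0.005, -0.001, -1.0]]
ft_force: [0.9, 0.3, 0.4]
opening: 0.0255
gripper_force: 0.0
```

Emit:
{"api": "send_rows", "payload": {"commands": [[0.4, 0.2, 0, 0, 0, 0, 0], [0.4, 0.4, 0, 0, 0, 0, 0], [0.4, 0.6, 0, 0, 0, 0, 0], [0.4, 0.8, 0, 0, 0, 0, 0], [0.4, 0.8, 0, 0, 0, 0, 0]]}}

```text
time_s: 11.52
tcp_pos: [0.5824, 0.0715, 0.0114]
eef_rot: [[0.999, 0.034, -0.001], [0.034, -0.999, 0.0], [-0.001, -0.0, -1.0]]
ft_force: [-4.4, 0.3, 2.8]
opening: 0.0255
gripper_force: 2.3
```

Emit:
{"api": "send_rows", "payload": {"commands": [[0.4, 0.2, 0, 0, 0, 0, 0], [0.4, 0.4, 0, 0, 0, 0, 0], [0.4, 0.4, 0, 0, 0, 0, 0], [0.4, 0.4, 0, 0, 0, 0, 0]]}}

```text
time_s: 11.85
tcp_pos: [0.5825, 0.0714, 0.0111]
eef_rot: [[0.999, 0.034, -0.008], [0.034, -0.999, -0.0], [-0.008, 0.0, -1.0]]
ft_force: [-9.1, 0.2, 7.0]
opening: 0.0259
gripper_force: 4.7
```

Emit:
{"api": "send_rows", "payload": {"commands": [[0.4, -0.5, 0, 0, 0, 0, 0], [0.4, -1.5, 0, 0, 0, 0, 0], [0.4, -4, 0, -1, 0, 0, 0], [0.4, -8, 0, -4, 0, 0, 0], [0.4, -10, 0, -8, 0, 0, 0], [0.4, -10, 0, -12, 0, 0, 0], [0.4, -10, 8, -14, 0, 0, 0], [0.4, -10, 14, -15, 0, 0, 0], [0.4, -10, 20, -15, 0, 0, 0], [0.4, -10, 20, -15, 0, 0, 0], [0.4, -10, 20, -15, 0, 0, 0], [0.4, -10, 20, -15, 0, 0, 0]]}}

```text
time_s: 12.85
tcp_pos: [0.4964, -0.1421, 0.1632]
eef_rot: [[1.0, 0.02, 0.011], [0.02, -1.0, -0.006], [0.011, 0.007, -1.0]]
ft_force: [-0.3, 0.0, -0.0]
opening: 0.0256
gripper_force: 0.0
```

```bash
python3 -c "
from h import *
for c in('top','side'):
  snap(c,'f'+c[0])
  print(c,[(np.round(x['at'],1),round(x['conf'],2),np.round(w2s(onz(c,x['at'],.0145)),4)) for x in env.place_of('plate_center',c)[:3]])
  r=env.masks_of('plate',c)
  if r:
    k,_=cv2.findContours(r[0]['mask'].astype(np.uint8),0,cv2.CHAIN_APPROX_NONE);k=max(k,key=len)[:,0]
    R=cv2.minAreaRect((np.array([onz(c,p,.0155)[:2] for p in k])*1000).astype(np.float32));print(R,w2s(np.array(R[0])/1000))
a=cv2.imread('pics/ft.png')[150:225,235:365];b=cv2.imread('pics/fs.png')[165:275,215:345]
a=cv2.resize(a,None,fx=4,fy=4,interpolation=2);b=cv2.resize(b,(520,299))
cv2.imwrite('pics/f.png',np.vstack([a,b]))
o=env.get_obs();print(o['time_s'],o['tcp_pos'],o['ft_force'])"
```

```text
top [(array([301. , 176.8]), 0.76, array([ 0.0726, -0.0034])), (array([180.8, 160.3]), 0.6, array([0.128 , 0.3326]))]
((625.5205078125, 74.7242660522461), (64.73886108398438, 92.04200744628906), 0.7596030235290527) [ 0.07039813 -0.00473548]
side [(array([285.5, 215.4]), 0.58, array([ 0.0653, -0.0162]))]
((647.9811401367188, 71.99996948242188), (201.84246826171875, 341.1319274902344), 1.872226357460022) [ 0.09275    -0.00824198]
13.15 [ 0.49506805 -0.12967531  0.16104339] [0.30840839 0.15936915 0.17975348]
```

View pics/f.png

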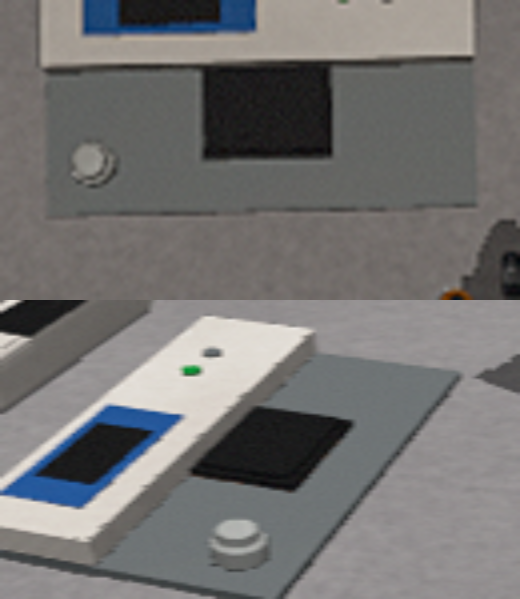

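The plate (top half, crop (203–331, 67–158)) sits flush against the housing, squared and covering the window. The cup and vial are untouched, so I hand it in.

```bash
python3 -c "
from bench import env
print(env.sign_off())"
```

```text
the job is handed in; nothing more can be done
None
```

The check plate was tipped up at the step and flipped copper face down. It was then pushed flush against the housing over the window, the arm backed off clear, and the job was handed in at about 13 s; no verdict was returned.

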